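# Set and lock the bread slicer's thickness lever

## Task

On the bread slicer, swing the red-handled thickness lever to the notch marked with the green dot and let it settle there. Then turn the black lock knob clockwise until it clicks right over into its locked position, with the lever still in the green notch. Let go of everything, and do not push about the loaf, the bread tin or the basket.

Things in the scene. Friction and masses are not known exactly. Their poses are not given: they have to be found in the camera images.
- slicer: The bread slicer: white base 330 (x) x 440 (y) mm, its deck 50 mm above the work surface; origin under its centre. x points from the controls to the loaf trough (away from the robot, up to 20 degrees askew), z up. Trough: along y at x 62 to 163 mm, sides 76 mm above the work surface, its loaf 116 mm. A white block 150 mm high stands at its +y end.
- lever_pivot (a point): Point on the vertical pivot axis of the thickness lever, 62 mm above the work surface, fixed to the slicer (same axes) at x 30, y -90 mm.
- lever_grip (a point): Centre to take hold of on the lever's handle, 115 mm from the pivot axis: an upright red cylinder, 24 mm in diameter, 107 mm above the work surface; the handle runs from 80 to 132 mm above it. The steel lever bar below is 20 mm wide, its top 74 mm above the work surface. The frame turns with the lever; its -x points outward along it, z up.
- lever_aim (a point): Point that the lever aims at: 178 mm from the pivot axis along the lever, on the circle of the coloured dots, 31 mm beyond the lever's red pointer tip, 56 mm above the work surface (top of the aluminium quadrant plate). It lies over a dot's centre when the lever is in that dot's notch.
- lever (a joint): Lever angle, rad, growing anticlockwise from above. Spring detent notches at -0.35, 0, 0.35, 0.70 (40 mm apart at the handle): near one the lever is drawn in and stays. At 0.175 it points along the slicer's -x. Stops at -0.425 and 0.775. Leaving a notch takes about 5 N at the handle. It starts in the unmarked notch, 0; the other three carry one dot each, in any order.
- tab_green: The green dot on the quadrant plate: disc 26 mm in diameter, 3 mm thick, origin under its centre, 178 mm from the lever pivot. It marks the notch wanted.
- tab_yellow: The yellow dot, like the green; marks another notch, not wanted.
- tab_blue: The blue dot, like the green; marks another notch, not wanted.
- knob_axis (a point): Point on the vertical axis of the lock knob at grip height, 85 mm above the work surface; fixed to the slicer (same axes) at x -50, y 130 mm. The black knob has an upright bar 70 mm long, 18 mm wide, 63 to 99 mm above the work surface, across this axis, on a disc 68 mm in diameter.
- knob_nose (a point): Point at the end of the knob's bar that carries the white line, 33 mm from the knob axis; turns with the knob. Its -x points outward along the bar, z up.
- knob (a joint): Knob angle, rad, growing clockwise from above: 0 unlocked (white line towards the slicer's -x), 1.2 locked (white line towards the black mark on the deck). A spring detent resists up to 0.6 rad (some 0.25 N m), then snaps it over to 1.2, where it stays; stops at -0.15 and 1.32. It starts near 0.
- loaf: Brown loaf 200 x 80 x 62 mm lying in the slicer's steel trough; origin under its centre. A bystander.
- bread_tin: White enamel bread tin 158 x 218 mm, 149 mm high with its wire handle, standing beside the slicer on the knob's side; origin under its centre. A bystander.
- basket: Straw-coloured basket with three rolls fast in it, 200 mm across, 76 mm high, beside the slicer on the lever's side; origin under its centre. A bystander.

How it is judged:
On the way, in this order (a step that is already met when the one before it is completed fails the run):
1. the lever rests in the green notch while the knob is still unlocked (horizontal distance between lever_aim and tab_green below 0.01 m and value of joint knob below 0.5 rad), for 0.3 s.
2. the knob has clicked over into its locked position, the lever still in the green notch (horizontal distance between lever_aim and tab_green below 0.01 m and value of joint knob above 1.05 rad), for 0.2 s.
At the end, for the whole second after the job is handed in: The lever is at rest in the notch of the green dot (lever_aim within 10 mm of the dot's centre, seen from above) and the lock knob at rest past 1.05 rad (locked) (all of step 2 and velocity of joint lever between -0.05 and 0.05 rad/s and velocity of joint knob between -0.05 and 0.05 rad/s); the robot touches nothing.
It fails at once if the loaf is pushed more than 25 mm from its place (distance of loaf from where it was at the start of the episode above 0.025 m).
It fails at once if the bread tin is pushed more than 25 mm from its place (distance of bread_tin from where it was at the start of the episode above 0.025 m).
It fails at once if the basket is pushed more than 25 mm from its place (distance of basket from where it was at the start of the episode above 0.025 m).
It also fails if it takes over 48 s, if anything falls off the work surface, if the arm or the gripper's body presses on something with over 40 N, if the wrist force passes 120 N, or if a joint passes its speed limit or range.

## Robot

A 6-joint arm with a two-finger parallel gripper is mounted at the origin on the work surface. World frame = base frame: x ahead of the robot, y to its left, z up, the work surface at z = 0. Lengths are in m, angles in rad, forces in N, time in s.
With the tool pointing down it reaches from about 0.3 to 0.775 m from the base axis. Payload 14.6 kg.
Tool frame: the origin (TCP) lies midway between the tips of the shut fingers; the grasp point (between the pads) lies 19 mm behind it (tcp_to_grasp is the distance from the TCP to the grasp point, in m); z points along the fingers, y is the line along which they close (so a half turn about z gives the same grasp; the last joint's range is limited). The gripper opens to 94 mm and grips with 3 to 60 N. Pads are 16 mm wide; open, the fingers measure 119 mm over their backs; the gripper's body (75 mm by 177 mm) begins 78 mm behind the grasp point.
Start: joints at [-1.319, 0.3, 1.521, -0, 1.321, -0.067], TCP at [0.172, -0.522, 0.205] pointing down, gripper open.
Joint ranges: [-3.03, 3.03], [-0.79, 2.21], [0.23, 2.52], [-1.04, 4.18], [0, 3.07], [-2.55, 2.55]. Speed limits (rad/s): [2.22, 2.22, 2.57, 3.14, 3.14, 3.14].

## Interface

Orientations are given as [roll, pitch, yaw] about the fixed x, y, z axes, in that order (R = Rz(yaw) Ry(pitch) Rx(roll)).
In Python, from station import * gives the robot as it stands.
- The arm moves only by the tool send_rows, never from a script. Its argument "motion" is a list of rows, each a list of 3 entries, a list of its own where there are three numbers: the shift along the tool's x, y, z in units of 0.03 m (1.0 is 0.03 m), then the turn, a rotation vector about the tool's x, y, z in units of 0.12 rad (1.0 is 0.12 rad), then the opening, from -1 (shut) to 1 (fully open). In form: [[[x, y, z], [rx, ry, rz], grip], ...]. A call has 1 to 12 rows; each row shifts and turns the commanded pose from where the row before left it, along the tool's axes as they then stand; what a row does not reach is not made up. A row lasts 1/10 s, in which the tool goes at most 50 mm and 8.59 degrees, less where a joint would pass 70% of its speed; a pose out of reach is approached as far as the arm can. A call with a number of a shift or a turn outside -1 to 1 is refused whole. A call with a gripper value outside its range is refused whole. The fingers move at their own pace and stop on an object; "squeeze" is the grip in N (left out, the last holds). Time passes only in rows, so rows that do not move let the fingers close. It gives the time, the measured TCP pose, the force, the opening and the grip force at its end, in the units of the state.
- get_obs(): the state, without advancing time (a new reading comes with each control period).
- camera(name): name is "side" or "top" or "wrist"; returns a dict with "pixels" (480x640x3 uint8, red, green, blue), "depth" (480x640 float32, m along the optical axis (not along the pixel's ray), 0 where there is no reading), "fx", "fy", "cx", "cy" (pixels), "rvec" (rotation vector, rad) and "tvec" (3), from world to camera coordinates, as OpenCV has them. Camera axes: x right, y down, z forward; pixel columns grow to the right and rows downward; lengths in m; the calibration is good to about 2 mm. A picture is of the moment at which its call begins.
- hand_in(): hands the job in; it is judged then, once.
The state is a dict: "time_s": time; "qpos": joint angles; "joint_vel": joint speeds; "tau": joint torques, N m; "ee_pos": TCP position; "eef_rot": TCP orientation; "force": force on the tool from outside, world axes, zero at the start; "moment": the same for the moment, N m; "grip_width": finger opening in m; "grip_force": force on a finger pad.
Only numpy, scipy, OpenCV 4.12 (cv2) and the standard library are available. Lean on these libraries where they do the work, as an engineer would, in place of code of your own. Each camera call takes 0.05 s, during which the arm holds its last target. There are 200 camera calls.

## Working session

There is one attempt and no reset: what is moved stays moved. The work goes in short steps, Python scripts to look and compute and a tool call to move; the robot and the scene stay as the last step left them, time stands still between calls to the robot, and variables do not carry over. Pictures are saved under pics/ and viewed, at most 10 in all, crops included, and the job is handed in when it is done.

Besides the shell and the picture viewer there is one more tool, called after "Call:" as a command line: name --argument value ..., lists and objects as JSON in quotes. send_rows: Moves the arm, as the interface text tells. Its arguments: {"type":"object","properties":{"motion":{"type":"array"},"squeeze":{"type":"number"}},"required":["motion"]}

```bash
mkdir -p pics; python3 - <<'E'
from station import *
import cv2, numpy as np
for n in ("top","side"):
    c=camera(n); np.savez(f"{n}0.npz",**c); cv2.imwrite(f"pics/{n}0.png",c["pixels"][...,::-1])
    print(n,c["fx"],c["cx"],c["cy"],c["rvec"],c["tvec"])
o=get_obs(); print(o)
E
```

```text
top 495.334139652317 314.10029941747166 240.566360865541 [ 2.16347878 -2.1995449   0.09620297] [0.01086862 0.60661725 1.19429429]
side 538.5072918055918 316.1652908688937 240.75777397417596 [ 0.36299006 -2.62261725  1.44121649] [0.56142718 0.18088248 1.11788704]
{'time_s': 0.1, 'qpos': array([-1.31855957e+00,  3.00367522e-01,  1.52147758e+00, -1.57769616e-05,
        1.32069135e+00, -6.65905657e-02]), 'joint_vel': array([-1.11862670e-03, -5.43246037e-04, -2.27773164e-03,  4.81570384e-05,
        8.10705190e-04, -1.14609507e-04]), 'tau': array([-6.56856116e-06, -5.32643294e+01, -3.53284836e+01,  7.09174946e-02,
        2.34395522e-02, -5.91219737e-05]), 'ee_pos': array([ 0.17234346, -0.52207306,  0.20498693]), 'eef_rot': array([-3.14064993e+00, -4.75528349e-05,  3.18831210e-01]), 'force': array([-0.77316155,  0.49937356,  0.51235654]), 'moment': array([0.03086846, 0.01643026, 0.01580288]), 'grip_force': 0.0, 'grip_width': 0.09402647288908851}
```

View pics/top0.png

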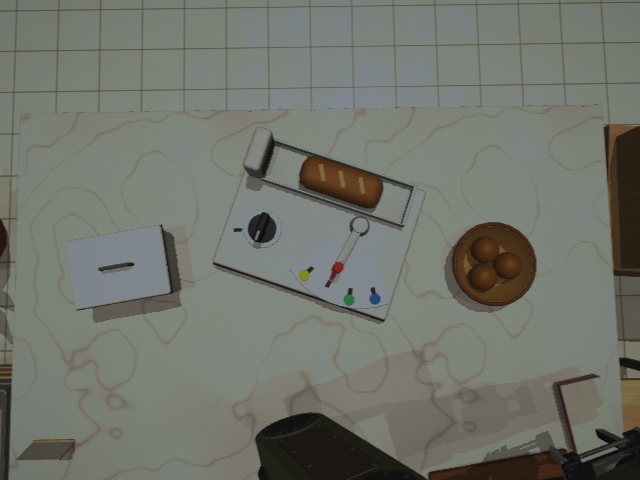

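View pics/side0.png

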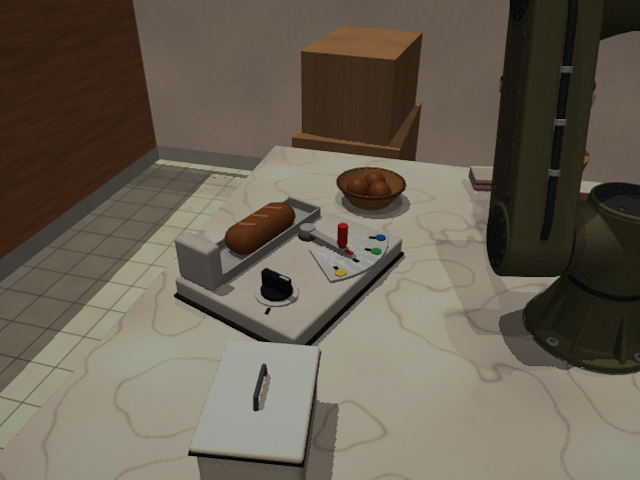

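The top view shows yellow at (305,275), green (349,299), blue (375,298), the red handle (338,267), the pivot (360,227) and the knob (263,228). Green looks like the next notch anticlockwise, at 0.35. I'll measure it.

```bash
cat > h.py <<'E'
import cv2, numpy as np
def ray(c,uv,z):
    R=cv2.Rodrigues(np.array(c["rvec"]))[0]; t=np.array(c["tvec"]).ravel(); C=-R.T@t
    d=R.T@np.array([(uv[0]-c["cx"])/c["fx"],(uv[1]-c["cy"])/c["fy"],1]); return (C+d*(z-C[2])/d[2])
def blob(c,lo,hi,box=(230,120,440,330)):
    h=cv2.cvtColor(c["pixels"],cv2.COLOR_RGB2HSV); m=cv2.inRange(h,np.array(lo),np.array(hi))
    k=np.zeros_like(m); x0,y0,x1,y1=box; k[y0:y1,x0:x1]=m[y0:y1,x0:x1]
    n,l,s,ce=cv2.connectedComponentsWithStats(k); i=1+np.argmax(s[1:,4]); return ce[i],s[i,4],l==i
COL=dict(yellow=((24,120,80),(34,255,255)),green=((45,100,60),(85,255,255)),blue=((95,120,60),(125,255,255)),red=((0,180,80),(5,255,255)))
def T(p,pose): c,s=np.cos(pose[2]),np.sin(pose[2]); return np.array([pose[0]+c*p[0]-s*p[1],pose[1]+s*p[0]+c*p[1]])
E
python3 - <<'E'
from h import *
from scipy.optimize import least_squares
P={}
for n,box in (("top",(230,120,440,330)),("side",(170,190,410,340))):
    c=dict(np.load(n+"0.npz"))
    for k,(lo,hi) in COL.items():
        ce,a,_=blob(c,lo,hi,box); z=.059 if k!="red" else (.132 if n=="top" else .106)
        P[n,k]=ray(c,ce,z); print(n,k,ce.round(1),a,P[n,k].round(4))
def dot(a): a=a-.175; return np.array([30-178*np.cos(a),-90-178*np.sin(a)])/1000
A=dict(yellow=-.35,green=.35,blue=.7)
for ns in (("top",),("side",),("top","side")):
    f=lambda q:np.concatenate([T(dot(A[k]),q)-P[n,k][:2] for n in ns for k in A])
    r=least_squares(f,[.6,0,-.3]); print(ns,r.x.round(4),(r.fun*1000).round(1))
q=r.x; np.save("pose.npy",q)
print("pivot",T((.03,-.09),q),"knob",T((-.05,.13),q))
for a in (0,.35):
    b=a-.175; print("grip",a,T((.03-.115*np.cos(b),-.09-.115*np.sin(b)),q))
c=dict(np.load("top0.npz")); im=c["pixels"][190:330,210:400]
cv2.imwrite("pics/crop.png",cv2.resize(im,None,fx=4,fy=4,interpolation=cv2.INTER_CUBIC)[...,::-1])
R,t=c["rvec"],c["tvec"]
for nm,p,z in (("knob",(-.05,.13),.099),("pivot",(.03,-.09),.07)):
    print(nm,cv2.projectPoints(np.array([[*T(p,q),z]]),R,t,np.array([[c["fx"],0,c["cx"]],[0,c["fy"],c["cy"]],[0,0,1]]),None)[0].ravel())
E
```

```text
top yellow [303.5 274.6] 85 [0.5232 0.0275 0.059 ]
top green [348.6 299.1] 85 [ 0.4633 -0.0784  0.059 ]
top blue [374.6 298.5] 84 [ 0.4637 -0.1401  0.059 ]
top red [337.8 266.9] 70 [ 0.5378 -0.0506  0.132 ]
side yellow [340. 272.] 60 [0.5212 0.0281 0.059 ]
side green [375.7 250.6] 47 [ 0.461  -0.0773  0.059 ]
side blue [379.9 237.2] 43 [ 0.4618 -0.1385  0.059 ]
side red [342.2 225.6] 40 [ 0.5453 -0.0892  0.106 ]
('top',) [ 0.6405 -0.0129 -0.3407] [ 0.1  0.2 -0.2  0.   0.  -0.3]
('side',) [ 0.6386 -0.0121 -0.3428] [ 0.2  0.8  0.1  0.  -0.3 -0.8]
('top', 'side') [ 0.6395 -0.0125 -0.3418] [-0.8  0.8 -1.2  0.6 -1.1  0.3  1.2  0.3  1.1 -0.6  0.8 -1.4]
pivot [ 0.63762087 -0.10737341] knob [0.63598021 0.12671484]
grip 0 [ 0.53763718 -0.0505556 ]
grip 0.35 [ 0.52421622 -0.0882845 ]
knob [259.70704751 226.22255089]
pivot [359.46730362 225.3125708 ]
```

View pics/crop.png

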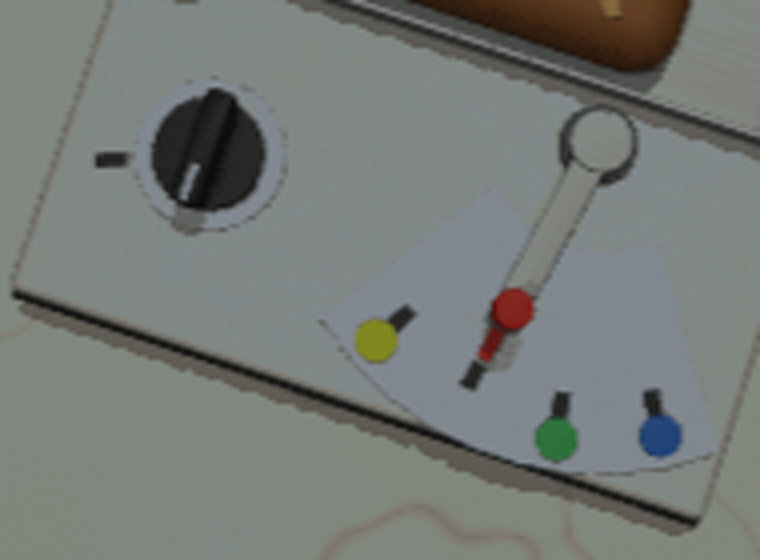

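Fit residuals are about 1 mm, and the handle agrees with its predicted spot. Green is at lever angle +0.35. I'll move over the handle first, then turn the tool to yaw 2.80. That yaw keeps joint 6 in range for the knob later.

Call:
send_rows --motion '[[[0.97,-0.65,0],[0,0,0],1],[[0.97,-0.65,0],[0,0,0],1],[[0.97,-0.65,0],[0,0,0],1],[[0.97,-0.65,0],[0,0,0],1],[[0.97,-0.65,0],[0,0,0],1],[[0.97,-0.65,0],[0,0,0],1],[[0.97,-0.65,0],[0,0,0],1],[[0.97,-0.65,0],[0,0,0],1],[[0.97,-0.65,0],[0,0,0],1],[[0.97,-0.65,0],[0,0,0],1],[[0.97,-0.65,0],[0,0,0],1],[[0.97,-0.65,0],[0,0,0],1]]'

```text
time_s: 1.3
ee_pos: [0.4312, -0.1893, 0.2053]
eef_rot: [-3.141, 0.0, 0.319]
force: [-0.1, -1.2, -0.3]
grip_width: 0.0939
grip_force: 0.0
```

Call:
send_rows --motion '[[[0.97,-0.65,0],[0,0,0],1],[[0.97,-0.65,0],[0,0,0],1],[[0.97,-0.65,0],[0,0,0],1],[[0.97,-0.65,0],[0,0,0],1],[[0.97,-0.65,0],[0,0,0],1],[[0,0,0],[0,0,-1],1],[[0,0,0],[0,0,-1],1],[[0,0,0],[0,0,-1],1],[[0,0,0],[0,0,-1],1],[[0,0,0],[0,0,-1],1],[[0,0,0],[0,0,-1],1],[[0,0,0],[0,0,-1],1]]'

```text
time_s: 2.5
ee_pos: [0.5381, -0.0524, 0.2051]
eef_rot: [-3.141, 0.0, 1.164]
force: [0.5, -0.1, -0.1]
grip_width: 0.094
grip_force: 0.0
```

Call:
send_rows --motion '[[[0,0,0],[0,0,-1],1],[[0,0,0],[0,0,-1],1],[[0,0,0],[0,0,-1],1],[[0,0,0],[0,0,-1],1],[[0,0,0],[0,0,-1],1],[[0,0,0],[0,0,-1],1],[[0,0,0],[0,0,-1],1],[[0,0,0],[0,0,-1],1],[[0,0,0],[0,0,-1],1],[[0,0,0],[0,0,-1],1],[[0,0,0],[0,0,-1],1],[[0,0,0],[0,0,-1],1]]'

```text
time_s: 3.7
ee_pos: [0.5381, -0.0524, 0.2051]
eef_rot: [-3.141, -0.001, 2.604]
force: [0.2, 0.6, 0.2]
grip_width: 0.0939
grip_force: 0.0
```

Call:
send_rows --motion '[[[0,0,0],[0,0,-1],1],[[0,0,0],[0,0,-0.7],1],[[0,0,0],[0,0,0],1],[[0,0,0],[0,0,0],1]]'

```text
time_s: 4.1
ee_pos: [0.5382, -0.0524, 0.2053]
eef_rot: [-3.142, -0.0, 2.8]
force: [-0.5, -0.5, 0.1]
grip_width: 0.0941
grip_force: 0.0
```

Call:
send_rows --motion '[[[0,0.06,0.8],[0,0,0],1],[[0,0,0.8],[0,0,0],1],[[0,0,0.8],[0,0,0],1],[[0,0,0.8],[0,0,0],1],[[0,0,0.7],[0,0,0],1],[[0,0,0],[0,0,0],1],[[0,0,0],[0,0,0],-1],[[0,0,0],[0,0,0],-1],[[0,0,0],[0,0,0],-1],[[0,0,0],[0,0,0],-1],[[0,0,0],[0,0,0],-1],[[0,0,0],[0,0,0],-1]]' --squeeze 25

```text
time_s: 5.3
ee_pos: [0.5389, -0.0507, 0.0886]
eef_rot: [3.142, 0.0, 2.803]
force: [-0.9, 0.4, 0.7]
grip_width: 0.0496
grip_force: 0.0
```

Call:
send_rows --motion '[[[0,0,0],[0,0,0],-1],[[0,0,0],[0,0,0],-1],[[0,0,0],[0,0,0],-1],[[0,0,0],[0,0,0],-1],[[0,0,0],[0,0,0],-1],[[0,0,0],[0,0,0],-1]]'

```text
time_s: 5.9
ee_pos: [0.5388, -0.0508, 0.0884]
eef_rot: [-3.141, -0.0, 2.803]
force: [0.2, -2.2, -0.1]
grip_width: 0.0236
grip_force: 25.0
```

The handle is held: opening 23.6 mm against its 24 mm diameter. Now swing it 40 mm along the arc.

Call:
send_rows --motion '[[[0.02,-0.17,0],[0,0,0],-1],[[0.02,-0.17,0],[0,0,0],-1],[[0.01,-0.17,0],[0,0,0],-1],[[0.01,-0.17,0],[0,0,0],-1],[[-0.01,-0.17,0],[0,0,0],-1],[[-0.01,-0.17,0],[0,0,0],-1],[[-0.02,-0.17,0],[0,0,0],-1],[[-0.02,-0.14,0],[0,0,0],-1],[[0,0,0],[0,0,0],-1],[[0,0,0],[0,0,0],-1],[[0,0,0],[0,0,0],-1],[[0,0,0],[0,0,0],-1]]'

```text
time_s: 7.1
ee_pos: [0.5257, -0.0884, 0.0885]
eef_rot: [-3.141, 0.0, 2.803]
force: [-0.6, -1.5, 1.3]
grip_width: 0.0235
grip_force: 25.0
```

Call:
send_rows --motion '[[[0,0,0],[0,0,0],1],[[0,0,0],[0,0,0],1],[[0,0,0],[0,0,0],1],[[0,0,0],[0,0,0],1],[[0,0,0],[0,0,0],1],[[0,0,0],[0,0,0],1],[[0,0,0],[0,0,0],1],[[0,0,0],[0,0,0],1],[[0,0,-0.9],[0,0,0],1],[[0,0,-1],[0,0,0],1],[[0,0,-1],[0,0,0],1],[[0,0,-1],[0,0,0],1]]'

```text
time_s: 8.3
ee_pos: [0.5254, -0.0883, 0.2067]
eef_rot: [3.142, 0.0, 2.803]
force: [0.3, -0.4, 0.0]
grip_width: 0.0939
grip_force: 0.0
```

Call:
send_rows --motion '[[[-0.12,0.89,0],[0,0,0],1],[[-0.12,0.89,0],[0,0,0],1],[[-0.12,0.89,0],[0,0,0],1],[[-0.12,0.89,0],[0,0,0],1],[[-0.12,0.89,0],[0,0,0],1],[[-0.12,0.89,0],[0,0,0],1],[[-0.12,0.89,0],[0,0,0],1],[[-0.12,0.89,0],[0,0,0],1],[[-0.12,0.87,0],[0,0,0],1],[[0,0,0],[0,0,0],1],[[0,0,0],[0,0,0],1]]'

```text
time_s: 9.4
ee_pos: [0.6356, 0.127, 0.205]
eef_rot: [-3.141, -0.001, 2.803]
force: [0.3, 0.6, 0.3]
grip_width: 0.0938
grip_force: 0.0
```

```bash
python3 - <<'E'
from station import *
from h import *
out=[]
for n in ("top","side","wrist"):
    c=camera(n); np.savez(f"{n}1.npz",**c); out.append(c["pixels"][...,::-1])
cv2.imwrite("pics/m1.png",np.hstack([cv2.resize(i,(400,300)) for i in out[:2]])); cv2.imwrite("pics/w1.png",out[2])
print(get_obs()["ee_pos"],get_obs()["eef_rot"],get_obs()["qpos"])
q=np.load("pose.npy"); b=.175
for n,box,z in (("top",(230,120,440,330),.132),("side",(170,190,410,340),.106)):
    c=dict(np.load(n+"1.npz")); ce,a,_=blob(c,*COL["red"],box); print(n,ce,a,ray(c,ce,z))
c=dict(np.load("wrist1.npz"))
K=np.array([[c["fx"],0,c["cx"]],[0,c["fy"],c["cy"]],[0,0,1]])
for nm,p,z in (("axis top",(-.05,.13),.099),("nose end",(-.085,.13),.099),("mark end",(-.015,.13),.099)):
    print(nm,cv2.projectPoints(np.array([[*T(p,q),z]]),c["rvec"],c["tvec"],K,None)[0].ravel())
E
```

```text
[0.63563231 0.12609334 0.2056295 ] [-3.14157977e+00  1.15679929e-04  2.80197336e+00] [ 1.39349382e-01  5.23014122e-01  1.20951699e+00 -6.56079638e-05
  1.40896482e+00 -1.09181708e+00]
top [354.39189189 272.68918919] 74 [ 0.52436706 -0.08732539  0.132     ]
side [351.86842105 218.39473684] 38 [ 0.53088216 -0.12832175  0.106     ]
axis top [317.3522583  234.79530702]
nose end [317.47673412 195.67207724]
mark end [317.23581065 271.39525155]
```

View pics/m1.png

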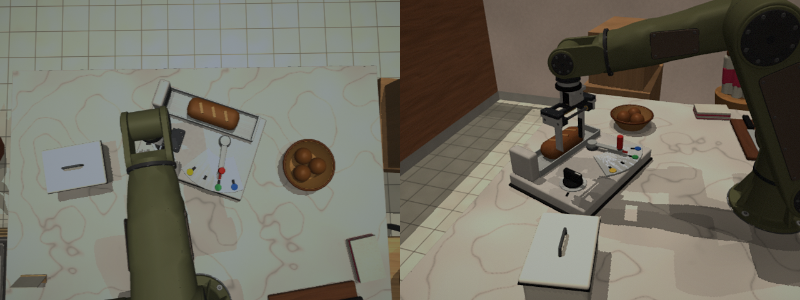

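View pics/w1.png

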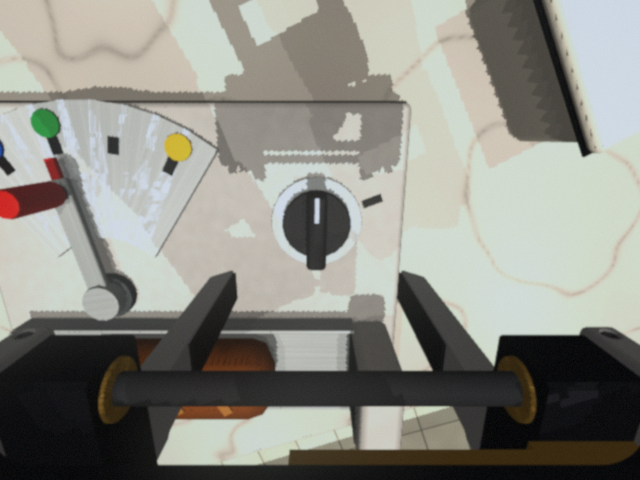

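The handle measures (0.524,-0.087) against (0.524,-0.088) expected, so the lever is in the green notch. The wrist view shows the knob bar upright at column 317, between the fingers, with its white line at 0. Descending to grip the bar.

Call:
send_rows --motion '[[[0,0.01,0.9],[0,0,0],1],[[0,0,0.9],[0,0,0],1],[[0,0,0.9],[0,0,0],1],[[0,0,0.9],[0,0,0],1],[[0,0,0.5],[0,0,0],1],[[0,0,0.35],[0,0,0],1],[[0,0,0],[0,0,0],-1],[[0,0,0],[0,0,0],-1],[[0,0,0],[0,0,0],-1],[[0,0,0],[0,0,0],-1],[[0,0,0],[0,0,0],-1],[[0,0,0],[0,0,0],-1]]' --squeeze 45

```text
time_s: 10.75
ee_pos: [0.636, 0.1273, 0.0722]
eef_rot: [3.141, 0.0, 2.803]
force: [0.2, 1.0, -0.1]
grip_width: 0.0496
grip_force: 0.0
```

Call:
send_rows --motion '[[[0,0,0],[0,0,0],-1],[[0,0,0],[0,0,0],-1],[[0,0,0],[0,0,0],-1],[[0,0,0],[0,0,0],-1],[[0,0,0],[0,0,0],-1],[[0,0,0],[0,0,0],-1],[[0,0,0],[0,0,0],-1],[[0,0,0],[0,0,0],-1]]'

```text
time_s: 11.55
ee_pos: [0.6356, 0.1257, 0.0719]
eef_rot: [-3.139, -0.001, 2.802]
force: [-3.5, -9.4, 2.7]
grip_width: 0.0178
grip_force: 45.0
```

Call:
send_rows --motion '[[[0,0,0],[0,0,0.9],-1],[[0,0,0],[0,0,0.9],-1],[[0,0,0],[0,0,0.9],-1],[[0,0,0],[0,0,0.9],-1],[[0,0,0],[0,0,0.9],-1],[[0,0,0],[0,0,0.9],-1],[[0,0,0],[0,0,0.9],-1],[[0,0,0],[0,0,0.9],-1],[[0,0,0],[0,0,0.9],-1],[[0,0,0],[0,0,0.9],-1],[[0,0,0],[0,0,0.9],-1],[[0,0,0],[0,0,0.3],-1]]'

```text
time_s: 12.75
ee_pos: [0.6358, 0.1259, 0.072]
eef_rot: [-3.141, 0.002, 1.574]
force: [-0.7, -8.4, 2.0]
grip_width: 0.0174
grip_force: 45.0
```

Call:
send_rows --motion '[[[0,0,0],[0,0,0],-1],[[0,0,0],[0,0,0],-1],[[0,0,0],[0,0,0],-1],[[0,0,0],[0,0,0],-1]]'

```text
time_s: 13.15
ee_pos: [0.6358, 0.1259, 0.0719]
eef_rot: [-3.141, 0.002, 1.578]
force: [-2.2, -9.0, 2.3]
grip_width: 0.0174
grip_force: 45.0
```

Call:
send_rows --motion '[[[0,0,0],[0,0,0],1],[[0,0,0],[0,0,0],1],[[0,0,0],[0,0,0],1],[[0,0,0],[0,0,0],1],[[0,0,0],[0,0,0],1],[[0,0,0],[0,0,0],1],[[0,0,0],[0,0,0],1],[[0,0,-0.9],[0,0,0],1],[[0,0,-1],[0,0,0],1],[[0,0,-1],[0,0,0],1],[[0,0,-1],[0,0,0],1],[[0,0,-0.5],[0,0,0],1]]'

```text
time_s: 14.35
ee_pos: [0.6365, 0.1273, 0.2068]
eef_rot: [3.138, -0.0, 1.579]
force: [-0.6, 0.5, 0.2]
grip_width: 0.0937
grip_force: 0.0
```

```bash
python3 - <<'E'
from station import *
from h import *
c=camera("wrist"); cv2.imwrite("pics/w2.png",c["pixels"][...,::-1])
t=camera("top"); ce,a,_=blob(t,*COL["red"]); print(ce,a,ray(t,ce,.132)); o=get_obs(); print(o["ee_pos"],o["force"],o["grip_width"])
E
```

```text
[354.41333333 272.62666667] 75 [ 0.52450564 -0.08737658  0.132     ]
[0.63654538 0.12733792 0.205783  ] [-0.02055449 -0.75545261 -0.97966021] 0.09360393201948887
```

View pics/w2.png

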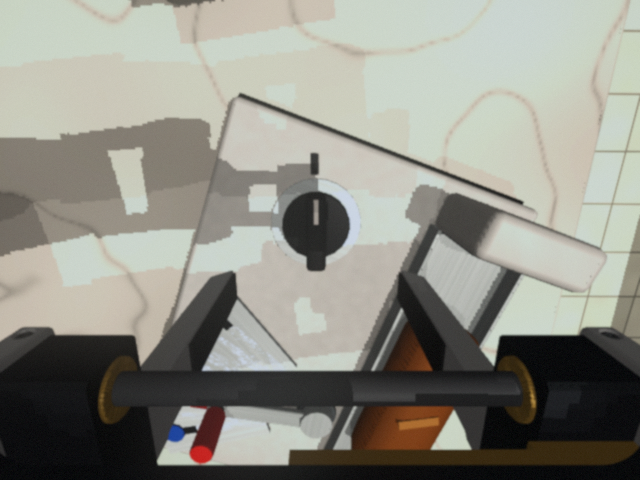

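The white line at (316,212) points straight at the black mark at (315,163), so the knob is locked. The lever hasn't moved and the gripper is clear of everything.

```bash
python3 -c "
from station import *
print(hand_in())"
```

```text
the job is handed in; nothing more can be done
None
```

The lever is in the green notch, the knob is locked on its mark and the gripper is clear; I handed the job in about 14 s into the 48 s limit, and no verdict came back.

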